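# Close the steam iron's water tank: cartridge in, snap cap pressed home

### The arm

A 6-joint arm with a two-finger parallel gripper is mounted at the origin on the work surface. World frame = base frame: x ahead of the robot, y to its left, z up, the work surface at z = 0. Lengths are in m, angles in degrees, forces in N, time in s.
With the tool pointing down it reaches from about 0.4 to 0.825 m from the base axis. Payload 7 kg.
Tool frame: the origin (TCP) lies at the very end of the fingers, on their centre line; the grasp point (between the pads) lies 19 mm behind it; z points along the fingers, y is the line along which they close (so a half turn about z gives the same grasp; the last joint's range is limited). The gripper opens to 88 mm and grips with 3 to 60 N. Pads are 19 mm wide; open, the fingers measure 130 mm over their backs; the gripper's body (78 mm by 193 mm) begins 47 mm behind the grasp point.
Start: joints at [-60.04, 20.546, 0.682, 0, -70.136, -16.507], TCP at [0.157, -0.656, 0.227] pointing down, gripper open.
Joint ranges: [-176.03, 176.03], [-82.01, 121.73], [-58.28, 71.71], [-173.87, 95.51], [-174.79, -0.11], [-173.66, 173.66]. Speed limits (degrees/s): [136.94, 136.94, 172.46, 180, 180, 180].

### API

Orientations are given as [roll, pitch, yaw] about the fixed x, y, z axes, in that order (R = Rz(yaw) Ry(pitch) Rx(roll)).
In Python, from plant import get_state, capture, close_job, regions_of gives the robot as it stands.
- The arm moves only by the tool jog_arm, never from a script. Its argument "moves" is a list of rows, each a list of 3 entries, a list of its own where there are three numbers: the shift along the tool's x, y, z in cm, then the turn about the tool's z in degrees, then the finger opening in cm, from 0 to 8.76. A call has 1 to 12 rows; each row shifts and turns the commanded pose from where the row before left it, along the tool's axes as they then stand; what a row does not reach is not made up. A row lasts 1/8 s, in which the tool goes at most 62.5 mm and 10.7 degrees, less where a joint would pass 70% of its speed; a pose out of reach is approached as far as the arm can. A call is refused whole if a number of a shift passes 6.25 or a number of a turn 10.7, either way. A call with a gripper value outside its range is refused whole. The fingers move at their own pace and stop on an object; "newtons" is the grip in N (left out, the last holds). Time passes only in rows, so rows that do not move let the fingers close. It gives the time, the measured TCP pose, the force, the opening and the grip force at its end, in the units of the state.
- get_state(): the state, without advancing time (a new reading comes with each control period).
- capture(name): name is "scene" or "top" or "wrist"; returns a dict with "pixels" (400x640x3 uint8, blue, green, red), "mtx" (3x3 intrinsics, pixels), "k1" (the pictures are not rectified: a ray, as slopes to the right and down, at radius r is drawn at 1 + k1 r^2 times it, then the intrinsics apply), "world_from_camera" (4x4, takes a point from camera to world coordinates); the wrist camera has in their place "hand_eye" (4x4, takes a point from camera to tool coordinates, whose origin is the TCP and whose axes are the flange's). Camera axes: x right, y down, z forward; pixel columns grow to the right and rows downward; lengths in m; the calibration is good to about 2 mm. A picture is of the moment at which its call begins: read the wrist's pose just before it. There is no depth.
- close_job(): hands the job in; it is judged then, once.
Trained networks look in a picture, given as the dict that the camera call returned (one of the last four; its "shot" number tells which), for a name from the list of things; names that differ only in an ending like _2 or _b are one class to them, and where a whole thing is asked for, a point or a joint stands for the part that bears it (a point fixed in the world has none). Each returns a list of dicts, best first, with "confidence" (0 to 1); they miss things now and then, are a little off and sometimes report something else, mostly with a low value. They report only what shows in the picture. A call takes as long as a camera call.
- regions_of(picture, thing): "pixels" (400x640 bool, what is visible of it) and "pixel" ([column, row] in pixels, amid what is visible of it).
The state is a dict: "time_s": time; "joints": joint angles; "qd": joint speeds; "joint_torque": joint torques, N m; "tcp_pos": TCP position; "eef_rot": TCP orientation; "contact_force": force on the tool from outside, world axes, zero at the start; "moment": the same for the moment, N m; "gripper_width": finger opening in m; "gripper_force": force on a finger pad.
Only numpy, scipy, OpenCV 4.12 (cv2) and the standard library are available. Lean on these libraries where they do the work, as an engineer would, in place of code of your own. Each camera call takes 0.05 s, during which the arm holds its last target. There are 200 camera calls.

### The job

The steam iron's water tank has been filled: set the anti-scale cartridge upright into its filler neck, flange resting on the neck, and let go of it. Then put the snap cap over the neck, press it straight down until it clicks, and keep pressing after the click so that it squeezes its rubber seal; finish while still holding it pressed down with about 10 N, not letting go. Leave the iron, the spray bottle and the thread cone where they are.

Things in the scene. Friction and masses are not known exactly. Their poses are not given: they have to be found in the camera images.
- tank: White plastic feed-water tank, fixed to the table, 200 (x) x 170 (y) x 100 mm high; origin at the centre of its underside, z up. Upright filler neck on its flat top, off centre at x -42, y +30 mm. A flat black rubber seal ring lies round the neck's foot; six springy snap tongues stand out round the neck, 51 mm across their tips, 12 mm above the tank's top.
- neck_mouth (a point): Centre of the filler neck's mouth at its top edge, 120 mm above the table, z up. The neck is 20 mm high, bore 32 mm, outside 44 mm narrowing to 39 mm at the mouth; under it a 36 mm hole goes on 30 mm deep into the tank.
- seat (a point): On the neck's axis, level with the unpressed seal ring's upper face, 104 mm above the table (16 mm below the mouth), z up. The cap's underside lies here when the cap is just home, about 11 mm higher when it merely rests on the tongues, and 1 to 3 mm lower while it is pressed onto the seal.
- seal: Black rubber seal ring round the foot of the neck, 45 to 59 mm across, 4 mm thick; origin at the centre of its underside. It gives about 1 mm for each 5 N and is fully squeezed at 3 mm (15 N), then hard.
- cartridge: Grey plastic anti-scale cartridge, 60 g, at first upright on the table: slotted tapered basket 42 mm long, 22 mm across at its foot, 30 mm at its top; then a flange 38 mm across, 3 mm thick; on top a round pull knob 14 mm across, 15 mm high, to hold it by. 60 mm high in all. Origin at the centre of its foot, z up. In place its flange lies on the neck's mouth, the basket hangs inside.
- cartridge_flange (a point): Centre of the underside of the cartridge's flange, 42 mm above its foot.
- cap: Black round snap cap, 57 mm across, 43 mm high, 40 g, closed on top, at first mouth down on the table; origin at the centre of its open underside, z up. 40 mm deep inside, clears the cartridge's knob; an inner rib 48 mm across at the rim snaps past the tongues: the push peaks at 7 to 14 N with the underside 9 mm above the seat, falls off, the cap is drawn down the last 5 mm, then the seal resists.
- iron: Steam iron with a wooden handle lying on its rubber rest, 230 x 115 x 120 mm; leave alone.
- spray: White spray bottle, 68 mm across, 200 mm high; leave alone.
- cone: Cone of blue sewing thread, 72 mm across, 165 mm high; leave alone.

How it is judged (in metres and radians):
On the way, in this order (a step that is already met when the one before it is completed fails the run):
1. the cartridge sits upright in the neck with its flange on the mouth, let go of (distance between cartridge_flange and neck_mouth below 0.004 m and angle between cartridge's own z axis and vertical below 0.08 rad and contact force between each of the arm, the fingers and cartridge below 0.05 N), for 0.2 s.
2. the cap has clicked past the tongues and sits level on the neck (horizontal distance between cap and seat below 0.005 m and z of cap in the frame of seat below 0.002 m and angle between cap's own z axis and vertical below 0.08 rad), for 0.1 s.
At the end, for the whole second after the job is handed in: The cartridge's flange is within 4 mm of the neck's mouth and upright within 0.08 rad; the cap is clicked on: centred within 5 mm, its underside no higher than 1 mm over the seat, level within 0.08 rad; the robot still touches the cap and presses it onto the seal with 4 to 35 N (distance between cartridge_flange and neck_mouth below 0.004 m and angle between each of cartridge, cap's own z axis and vertical below 0.08 rad and horizontal distance between cap and seat below 0.005 m and z of cap in the frame of seat below 0.001 m and contact force between cap and seal between 4 and 35 N and contact force between any of the fingers, the arm and cap above 2 N); the arm keeps its last pose, push and grip.
It fails at once if a bystander was pushed more than 25 mm (distance of any of iron, spray, cone from where it was at the start of the episode above 0.025 m).
It also fails if it takes over 72 s, if anything falls off the work surface, if the arm or the gripper's body presses on something with over 40 N, if the wrist force passes 120 N, or if a joint passes its speed limit or range.

## Working session

There is one attempt and no reset: what is moved stays moved. The work goes in short steps, Python scripts to look and compute and a tool call to move; the robot and the scene stay as the last step left them, time stands still between calls to the robot, and variables do not carry over. Pictures are saved under pics/ and viewed, at most 13 in all, crops included, and the job is handed in when it is done.

Besides the shell and the picture viewer there is one more tool, called after "Request:" by a JSON object that holds its "method" and its "body". jog_arm: Moves the arm, as the interface text tells. Its arguments: {"type":"object","properties":{"moves":{"type":"array"},"newtons":{"type":"number"}},"required":["moves"]}

```bash
mkdir -p pics; cat > h.py <<'E'
import numpy as np, cv2
from plant import get_state, capture, close_job, regions_of
from scipy.spatial.transform import Rotation as R
def cam(c,st=None):
    if "world_from_camera" in c: return np.array(c["world_from_camera"])
    T=np.eye(4);T[:3,:3]=R.from_euler('xyz',st["eef_rot"],degrees=True).as_matrix();T[:3,3]=st["tcp_pos"]
    return T@np.array(c["hand_eye"])
def undist(c,px):
    K=np.array(c["mtx"]);k=c["k1"]
    d=np.array([k,0,0,0],float)
    return cv2.undistortPoints(np.array(px,float).reshape(-1,1,2),K,d).reshape(-1,2)
def onplane(c,px,z,st=None):
    T=cam(c,st);r=np.c_[undist(c,px),np.ones(len(np.reshape(px,(-1,2))))]@T[:3,:3].T
    return T[:3,3]+r*((z-T[2,3])/r[:,2])[:,None]
def proj(c,P,st=None):
    T=np.linalg.inv(cam(c,st))
    rv=cv2.Rodrigues(T[:3,:3])[0]
    return cv2.projectPoints(np.array(P,float).reshape(-1,1,3),rv,T[:3,3],np.array(c["mtx"]),np.array([c["k1"],0,0,0],float))[0].reshape(-1,2)
E
python3 - <<'E'
from h import *
s=get_state();print(s)
for n in ["scene","top"]:
    c=capture(n);cv2.imwrite(f"pics/{n}0.png",c["pixels"])
    print(n,cam(c).round(3).tolist())
    for t,z in [("tank",.1),("seal",.102),("cartridge",.043),("cap",.043),("iron",.06),("spray",.1),("cone",.08)]:
        for r in regions_of(c,t)[:2]:
            m=r["pixels"];ys,xs=np.nonzero(m)
            print(t,round(r["confidence"],2),np.round(r["pixel"]),xs.min(),xs.max(),ys.min(),ys.max(),onplane(c,r["pixel"],z)[0].round(3))
E
```

```text
{'time_s': 0.0, 'joints': array([-6.00412946e+01,  2.05924467e+01,  6.34536280e-01, -2.14173595e-02,
       -7.01367323e+01, -1.65052389e+01]), 'qd': array([ 0.02526806, -0.05461944,  0.01507453,  0.02567855, -0.02367434,
        0.03578068]), 'joint_torque': array([ 8.39077416e-05, -5.82723105e+01,  2.93053025e+01,  6.99721992e+00,
        6.92199043e-03, -2.03359104e-04]), 'tcp_pos': array([ 0.15688999, -0.6560077 ,  0.22561299]), 'eef_rot': array([ 1.79903537e+02, -7.58703374e-03, -1.66553821e+02]), 'contact_force': array([-0.53497581,  0.40520463, -0.36082119]), 'moment': array([ 0.03262314, -0.00640985, -0.01314663]), 'gripper_force': 0.0, 'gripper_width': 0.08786230577142466}
scene [[-0.831, 0.452, -0.324, 1.078], [0.556, 0.669, -0.494, 0.754], [-0.007, -0.59, -0.807, 1.407], [0.0, 0.0, 0.0, 1.0]]
tank 0.68 [312. 214.] 275 350 179 248 [0.601 0.01  0.1  ]
cap 0.78 [393. 280.] 387 405 269 290 [0.511 0.322 0.043]
iron 0.78 [352. 317.] 322 388 284 343 [0.69  0.355 0.06 ]
spray 0.82 [245. 163.] 233 253 126 181 [ 0.68  -0.297  0.1  ]
cone 0.58 [252. 124.] 241 259 104 141 [ 0.557 -0.466  0.08 ]
cone 0.56 [313. 211.] 275 350 178 247 [ 0.587 -0.007  0.08 ]
top [[-0.006, -0.993, 0.12, 0.428], [-1.0, 0.003, -0.025, -0.04], [0.024, -0.12, -0.992, 1.194], [0.0, 0.0, 0.0, 1.0]]
tank 0.77 [299. 194.] 259 344 149 241 [ 0.58  -0.017  0.1  ]
seal 0.47 [293. 214.] 273 297 198 220 [ 0.532 -0.003  0.102]
cartridge 0.48 [405. 252.] 399 413 246 261 [ 0.438 -0.288  0.043]
cap 0.59 [170. 231.] 157 182 222 244 [0.494 0.313 0.043]
spray 0.94 [425. 158.] 404 458 140 177 [ 0.672 -0.332  0.1  ]
cone 0.68 [483. 202.] 461 502 189 218 [ 0.564 -0.481  0.08 ]
```

```bash
python3 - <<'E'
import cv2,numpy as np
a=cv2.imread("pics/scene0.png")[80:360,200:430];b=cv2.imread("pics/top0.png")[100:300,130:530]
b=cv2.resize(b,None,fx=2,fy=2);cv2.imwrite("pics/b.png",b)
cv2.imwrite("pics/a.png",cv2.resize(a,None,fx=2,fy=2))
E
```

```text
(no output)
```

View pics/b.png

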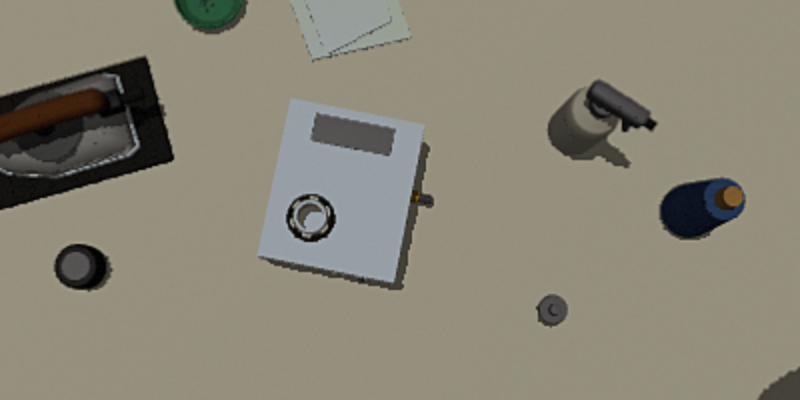

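View pics/a.png

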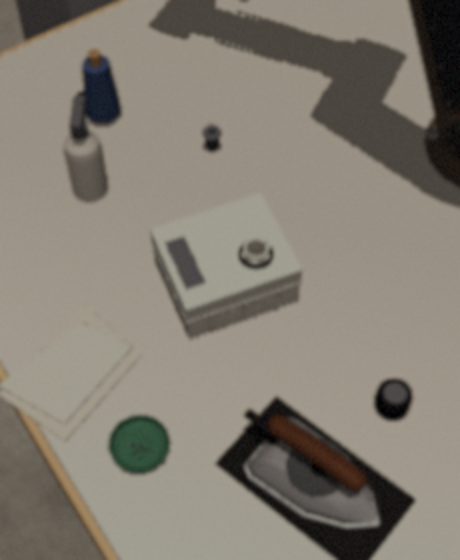

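The top crop shows the cartridge at full-image px (406,255), the neck at (285.5,208.5) and the cap top at (169,232.5). The scene view agrees, and the iron is well clear of the cap.

```bash
cat >> h.py <<'E'
def shift(target,st=None):
    st=st or get_state()
    return (100*R.from_euler('xyz',st["eef_rot"],degrees=True).as_matrix().T@(np.array(target)-st["tcp_pos"])).round(2)
E
python3 - <<'E'
from h import *
c=capture("top")
for px,z in [((406,255),.06),((285.5,208.5),.12),((169,232.5),.043)]: print(onplane(c,[px],z)[0].round(4))
print(shift([.435,-.288,.22]))
print(np.array(capture("wrist")["hand_eye"]).round(3))
E
```

```text
[ 0.4314 -0.2858  0.06  ]
[0.5438 0.0148 0.12  ]
[0.4915 0.3152 0.043 ]
[-35.61  29.37   0.66]
[[-0.001 -0.958 -0.287  0.078]
 [ 1.    -0.001  0.     0.001]
 [-0.    -0.287  0.958 -0.158]
 [ 0.     0.     0.     1.   ]]
```

Request:
{"method": "jog_arm", "body": {"moves": [[[-4.45,3.67,0.1],0,8],[[-4.45,3.67,0.1],0,8],[[-4.45,3.67,0.1],0,8],[[-4.45,3.67,0.1],0,8],[[-4.45,3.67,0.1],0,6],[[-4.45,3.67,0.1],0,5],[[-4.45,3.67,0],0,5],[[-4.45,3.67,0],0,5],[[0,0,0],0,5],[[0,0,0],0,5],[[0,0,0],0,5]]}}

```text
time_s: 2.28
tcp_pos: [0.4343, -0.2888, 0.2206]
eef_rot: [180.0, -0.0, -166.6]
contact_force: [0.1, 0.1, -0.3]
gripper_width: 0.05
gripper_force: 0.0
```

```bash
python3 - <<'E'
from h import *
s=get_state();c=capture("wrist");print(s["tcp_pos"],s["eef_rot"],s["joints"].round(1),s["time_s"])
im=c["pixels"].copy()
for r in regions_of(c,"cartridge")[:2]:
    m=r["pixels"];ys,xs=np.nonzero(m);print(r["confidence"],r["pixel"],xs.min(),xs.max(),ys.min(),ys.max(),onplane(c,[r["pixel"]],.045,s))
    im[cv2.Canny(m.astype(np.uint8)*255,50,100)>0]=(0,0,255)
cv2.imwrite("pics/w1.png",im)
E
```

```text
[ 0.43432884 -0.28880953  0.22055962] [ 1.79996770e+02 -7.20234051e-03 -1.66619725e+02] [-12.    6.3 -19.    0.  -64.7 -64.6] 2.275
```

View pics/w1.png

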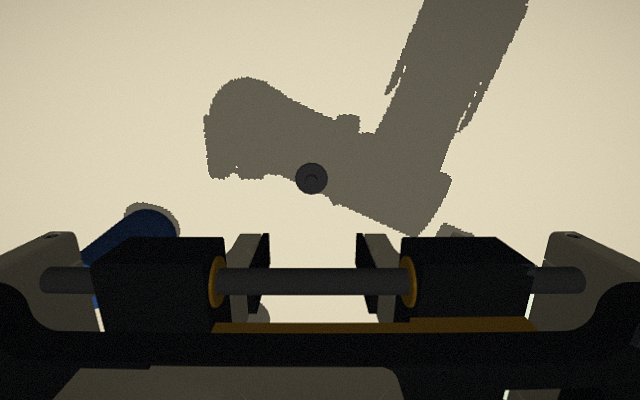

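The wrist picture shows the cartridge's flange disc centred at about (311.5,178.5), in the arm's shadow. The network missed it, so I use that pixel.

```bash
python3 - <<'E'
from h import *
s=get_state();c=capture("wrist");g=cv2.cvtColor(c["pixels"],cv2.COLOR_BGR2GRAY)[150:205,285:340]
m=(g<70).astype(np.uint8);ys,xs=np.nonzero(m);print(xs.min()+285,xs.max()+285,ys.min()+150,ys.max()+150,g.min(),np.median(g))
n,l,st,ce=cv2.connectedComponentsWithStats(m);print(st,ce+[285,150])
p=onplane(c,[(311.5,178.5)],.045,s)[0];print(p,proj(c,[p+[0,0,.015],p,p+[.019,0,0]],s))
p[2]=.1;print(shift(p))
E
```

```text
295 327 163 193 20 94.0
[[   0    0   55   55 2214]
 [  10   13   33   31  811]] [[312.2836495  176.65943993]
 [311.22564735 177.9297164 ]]
[ 0.43264853 -0.2894147   0.045     ] [[311.47429297 181.54060526]
 [311.5        178.5       ]
 [307.76091566 194.00148084]]
[ 1.700e-01 -1.000e-02  1.205e+01]
```

Request:
{"method": "jog_arm", "body": {"moves": [[[0.17,0,4],0,4],[[0,0,4],0,4],[[0,0,4],0,4],[[0,0,3],0,4],[[0,0,1],0,4],[[0,0,0.7],0,4],[[0,0,0.6],0,4],[[0,0,0],0,4],[[0,0,0],0,4]]}}

```text
time_s: 3.55
tcp_pos: [0.4337, -0.2886, 0.0482]
eef_rot: [-180.0, 0.1, -166.5]
contact_force: [-0.8, -0.7, 0.2]
gripper_width: 0.0398
gripper_force: 0.0
```

```bash
python3 - <<'E'
from h import *
s=get_state();c=capture("wrist");print(s["tcp_pos"])
im=c["pixels"].copy();cv2.imwrite("pics/w2.png",im)
E
```

```text
[ 0.43369485 -0.28860007  0.04817345]
```

View pics/w2.png

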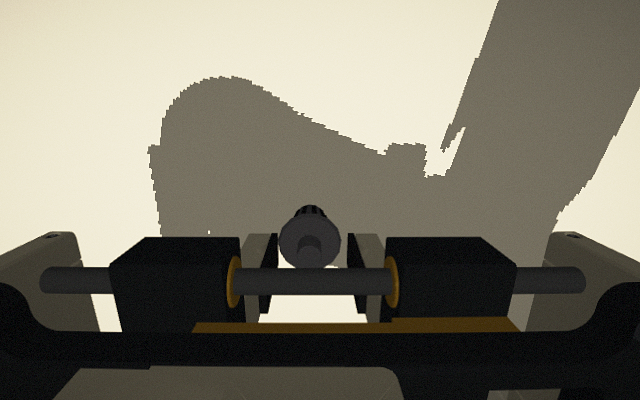

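The knob sits between the fingers at about (310,245), close to the centre line. I close on it and lift.

Request:
{"method": "jog_arm", "body": {"newtons": 25, "moves": [[[0,0,0],0,1],[[0,0,0],0,0.5],[[0,0,0],0,0.5],[[0,0,0],0,0.5],[[0,0,0],0,0.5],[[0,0,-1],0,0.5],[[0,0,-3],0,0.5],[[0,0,-4],0,0.5],[[0,0,-5],0,0.5],[[0,0,-3],0,0.5],[[0,0,0],0,0.5]]}}

```text
time_s: 4.97
tcp_pos: [0.4346, -0.289, 0.211]
eef_rot: [-179.8, 0.3, -166.5]
contact_force: [-0.2, 0.5, -1.2]
gripper_width: 0.0114
gripper_force: 24.9
```

```bash
python3 - <<'E'
from h import *
print(shift([.54,.012,.22]))
E
```

```text
[-17.26  26.82  -0.89]
```

Request:
{"method": "jog_arm", "body": {"moves": [[[-2.16,3.35,-0.1],0,0.5],[[-2.16,3.35,-0.1],0,0.5],[[-2.16,3.35,-0.1],0,0.5],[[-2.16,3.35,-0.1],0,0.5],[[-2.16,3.35,-0.1],0,0.5],[[-2.16,3.35,-0.1],0,0.5],[[-2.16,3.35,-0.1],0,0.5],[[-2.16,3.35,-0.1],0,0.5],[[0,0,0],0,0.5],[[0,0,0],0,0.5],[[0,0,0],0,0.5]]}}

```text
time_s: 6.35
tcp_pos: [0.5385, 0.0116, 0.2153]
eef_rot: [-180.0, -0.0, -166.6]
contact_force: [0.2, 0.7, -0.2]
gripper_width: 0.0121
gripper_force: 24.9
```

```bash
python3 - <<'E'
from h import *
s=get_state();c=capture("wrist");print(s["tcp_pos"],s["eef_rot"])
im=c["pixels"].copy();cv2.imwrite("pics/w3.png",im)
for t,z in (("seal",.104),("cartridge",.2),("tank",.1)):
  for r in regions_of(c,t)[:2]:
    m=r["pixels"];ys,xs=np.nonzero(m);print(t,r["confidence"],r["pixel"],xs.min(),xs.max(),ys.min(),ys.max(),onplane(c,[r["pixel"]],z,s))
E
```

```text
[0.53848781 0.01161315 0.21531033] [-1.79999239e+02 -3.86862031e-02 -1.66593780e+02]
seal 0.86 [313.4, 182.2] 285 346 174 224 [[0.52557003 0.0104355  0.104     ]]
seal 0.72 [270.4, 181.0] 167 392 93 322 [[ 0.53367417 -0.02870792  0.104     ]]
cartridge 0.57 [313.2, 230.4] 284 340 206 267 [[0.53347619 0.01177961 0.2       ]]
tank 0.93 [272.1, 180.3] 167 394 93 322 [[ 0.53369256 -0.02761989  0.1       ]]
```

View pics/w3.png

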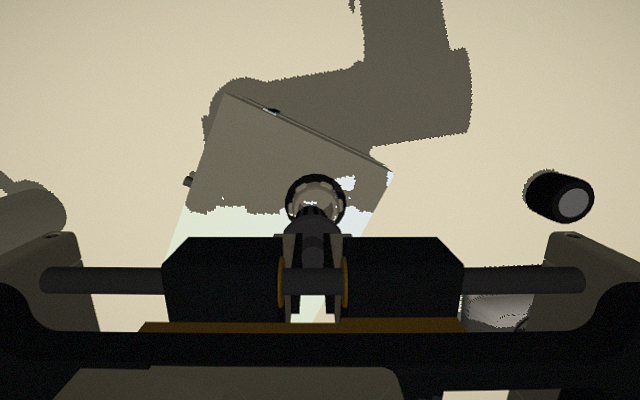

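The neck with its black seal shows at about (315,200). The cartridge hangs at about (313,230), in front of its lower part, and the cap is at (572,203). I fit the seal circle next and check how the cartridge hangs.

```bash
python3 - <<'E'
from h import *
from scipy.optimize import least_squares
s=get_state();c=capture("wrist")
m=regions_of(c,"seal")[0]["pixels"];pts=[]
for col in range(284,348):
    r=np.nonzero(m[:,col])[0]
    if len(r): pts.append((col,r[0]))
for row in range(178,202):
    r=np.nonzero(m[row])[0]
    if len(r): pts+= [(r[0],row),(r[-1]+1,row)]
pts=np.array(pts,float)
w=onplane(c,pts,.104,s)[:,:2]
f=least_squares(lambda p:np.hypot(*(w-p[:2]).T)-p[2],[.54,.01,.03],loss="soft_l1",f_scale=.001);print("free",f.x)
f2=least_squares(lambda p:np.hypot(*(w-p).T)-.0295,f.x[:2],loss="soft_l1",f_scale=.001);print("fixed",f2.x,np.abs(f2.fun).mean())
x,y=f2.x
im=c["pixels"].copy()
a=np.linspace(0,2*np.pi,60)
def circ(cx,cy,z,r,col):
    q=proj(c,np.c_[cx+r*np.cos(a),cy+r*np.sin(a),0*a+z],s)
    cv2.polylines(im,[np.round(q*16).astype(int)],True,col,1,cv2.LINE_AA,4)
circ(x,y,.104,.0295,(0,0,255));circ(x,y,.12,.0195,(0,255,0));circ(x,y,.12,.016,(0,255,0))
tx,ty,tz=s["tcp_pos"]
circ(tx-.0015,ty-.0005,tz-.003,.019,(255,0,255));circ(tx-.0015,ty-.0005,tz-.045,.011,(255,255,0))
cv2.imwrite("pics/w4.png",cv2.resize(im[160:290,250:380],None,fx=4,fy=4,interpolation=cv2.INTER_CUBIC))
# second view from top camera
ct=capture("top")
for r in regions_of(ct,"seal")[:2]:
    ys,xs=np.nonzero(r["pixels"]);print("top",r["confidence"],xs.min(),xs.max(),ys.min(),ys.max(),onplane(ct,[((xs.min()+xs.max())/2,(ys.min()+ys.max())/2)],.104))
E
```

```text
free [0.54569224 0.01777554 0.02896546]
fixed [0.54636796 0.01793946] 0.0003556593381976398
```

View pics/w4.png

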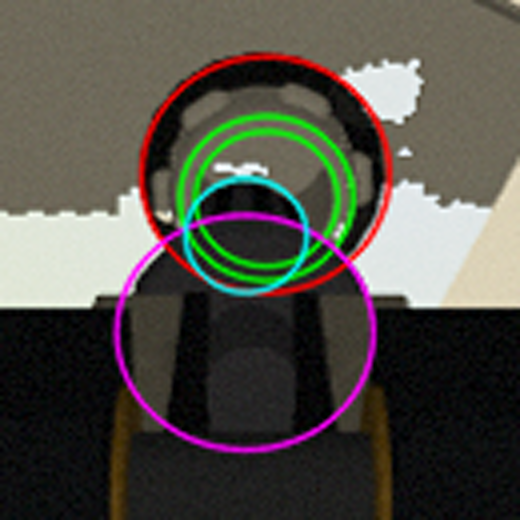

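The fits agree: seal centre about (0.546, 0.018), with the cartridge upright below the TCP. Next I align and lower it until the foot enters the mouth.

```bash
python3 - <<'E'
from h import *
print(shift([.5473,.0182,.165]))
E
```

```text
[-0.95  0.4   5.06]
```

Request:
{"method": "jog_arm", "body": {"moves": [[[-0.95,0.4,0],0,0.5],[[0,0,0],0,0.5],[[0,0,1.5],0,0.5],[[0,0,1.5],0,0.5],[[0,0,1],0,0.5],[[0,0,0.6],0,0.5],[[0,0,0],0,0.5],[[0,0,0],0,0.5]]}}

```text
time_s: 7.75
tcp_pos: [0.5476, 0.0185, 0.17]
eef_rot: [-180.0, 0.0, -166.5]
contact_force: [-0.1, -0.3, 0.3]
gripper_width: 0.012
gripper_force: 24.9
```

```bash
python3 - <<'E'
from h import *
s=get_state();print(shift([.5473,.0182,.130]),s["contact_force"])
c=capture("wrist");im=c["pixels"]
cv2.imwrite("pics/w5.png",cv2.resize(im[150:290,230:400],None,fx=4,fy=4,interpolation=cv2.INTER_CUBIC))
E
```

```text
[ 0.04 -0.02  4.  ] [-0.07270331 -0.25875184  0.32805767]
```

View pics/w5.png

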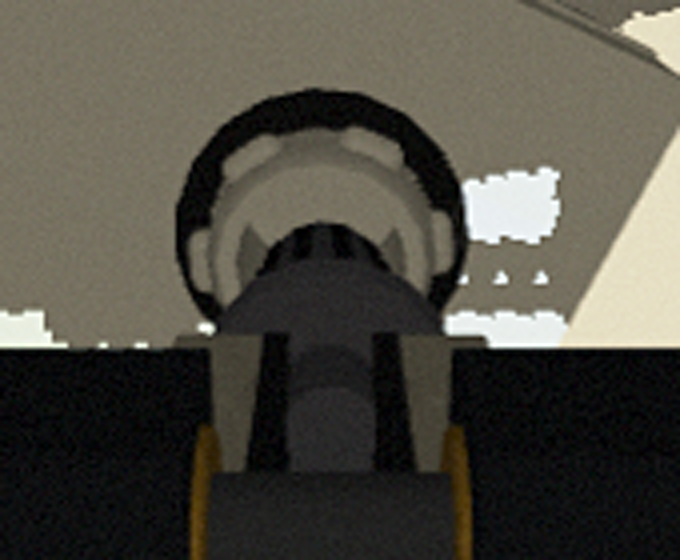

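The basket foot is just above the bore. I now compare its centre columns with the neck's numerically.

```bash
cat > fit.py <<'E'
from h import *
from scipy.optimize import least_squares
def fit(c,s):
    m=max(regions_of(c,"seal"),key=lambda r:r["confidence"])["pixels"];pts=[]
    xs=np.nonzero(m)[1]
    for col in range(xs.min(),xs.max()+1):
        r=np.nonzero(m[:,col])[0]
        if len(r) and r[0]<205: pts.append((col+.5,r[0]))
    for row in range(178,225):
        r=np.nonzero(m[row])[0]
        if len(r): pts+= [(r[0],row+.5),(r[-1]+1,row+.5)]
    w=onplane(c,np.array(pts,float),.104,s)[:,:2]
    f2=least_squares(lambda p:np.hypot(*(w-p).T)-.0295,[.545,.017],loss="soft_l1",f_scale=.0005)
    return f2.x,np.abs(f2.fun).mean()
E
python3 - <<'E'
from fit import *
s=get_state();c=capture("wrist")
(x,y),e=fit(c,s);print(x,y,e)
T=s["tcp_pos"]
crop=lambda P:((proj(c,P,s)-[230,150])*4).round(1).tolist()
print("seal",crop([[x,y,.104]]),"mouth",crop([[x,y,.12]]))
print("cart flange, foot",crop([[x,y,T[2]-.0032]]),crop([[x,y,T[2]-.048]]))
print("tcp, +2mm tool y",crop([T]),crop([T+.002*np.array([-.232,.973,0])]))
q=[];a=np.linspace(0,2*np.pi,60)
for z,r in ((.12,.016),(T[2]-.0032,.019),(T[2]-.048,.011)):
    P=np.array(crop(np.c_[x+r*np.cos(a),y+r*np.sin(a),0*a+z]));print(P.min(0),P.max(0))
E
```

```text
0.5461668279427101 0.017608649872491822 0.0002808520001543631
seal [[322.4, 236.5]] mouth [[322.0, 264.3]]
cart flange, foot [[320.4, 373.4]] [[321.9, 268.2]]
tcp, +2mm tool y [[324.1, 393.2]] [[337.8, 393.2]]
[235.9 181.6] [408.1 343.6]
[192.1 252.5] [448.6 486.8]
[262.2 211.2] [381.7 323.4]
```

The cartridge sits about 1 mm to +y and 1.5 mm to −x (tool axes) of the neck, so I correct that and descend.

Request:
{"method": "jog_arm", "body": {"moves": [[[0.15,-0.09,0],0,0.5],[[0,0,0.5],0,0.5],[[0,0,0.5],0,0.5],[[0,0,0.5],0,0.5],[[0,0,0.5],0,0.5],[[0,0,0],0,0.5],[[0,0,0],0,0.5]]}}

```text
time_s: 8.78
tcp_pos: [0.5462, 0.0172, 0.1496]
eef_rot: [-180.0, 0.0, -166.5]
contact_force: [-0.0, -0.0, -0.7]
gripper_width: 0.012
gripper_force: 24.9
```

Request:
{"method": "jog_arm", "body": {"moves": [[[0,0,0.5],0,0.5],[[0,0,0.4],0,0.5],[[0,0,0.3],0,0.5],[[0,0,0.3],0,0.5],[[0,0,0.2],0,0.5],[[0,0,0],0,0.5],[[0,0,0],0,0.5]]}}

```text
time_s: 9.65
tcp_pos: [0.5462, 0.0173, 0.1327]
eef_rot: [180.0, 0.0, -166.5]
contact_force: [-0.4, -0.0, 0.2]
gripper_width: 0.012
gripper_force: 24.9
```

```bash
python3 - <<'E'
from h import *
s=get_state();print(s["contact_force"],s["moment"])
c=capture("wrist");im=c["pixels"]
cv2.imwrite("pics/w6.png",cv2.resize(im[150:290,230:400],None,fx=4,fy=4,interpolation=cv2.INTER_CUBIC))
E
```

```text
[-0.41831655 -0.00883703  0.16441531] [-0.01271261  0.07229498  0.03303545]
```

View pics/w6.png

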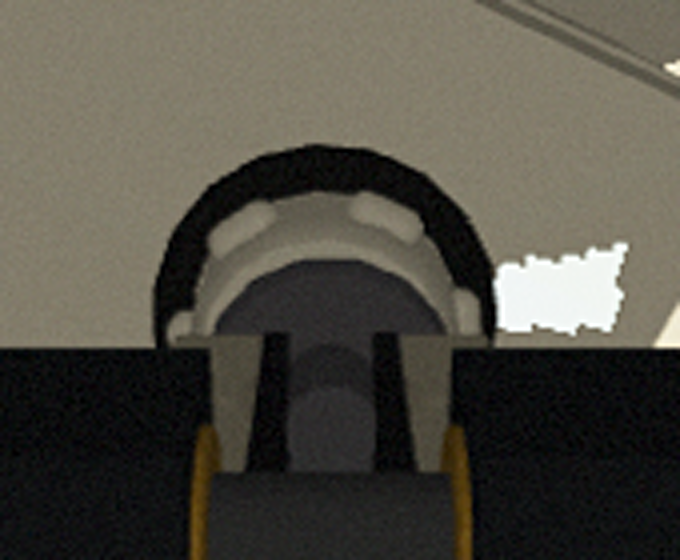

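The flange, centred at column 331, is inside the seal ring centred at 325 and no contact force shows. I go on down.

Request:
{"method": "jog_arm", "body": {"moves": [[[0,-0.06,0.2],0,0.5],[[0,0,0.2],0,0.5],[[0,0,0.1],0,0.5],[[0,0,0.1],0,0.5],[[0,0,0],0,0.5],[[0,0,0],0,0.5]]}}

```text
time_s: 10.45
tcp_pos: [0.5462, 0.0167, 0.1266]
eef_rot: [-180.0, 0.0, -166.5]
contact_force: [0.4, 0.1, -1.2]
gripper_width: 0.012
gripper_force: 24.9
```

Request:
{"method": "jog_arm", "body": {"moves": [[[0,0,0.07],0,0.5],[[0,0,0],0,0.5],[[0,0,0],0,3],[[0,0,0],0,4],[[0,0,0],0,4],[[0,0,0],0,4],[[0,0,-2],0,5],[[0,0,-4],0,6],[[0,0,-4],0,8],[[0,0,0],0,8],[[0,0,0],0,8]]}}

```text
time_s: 11.82
tcp_pos: [0.5459, 0.0167, 0.2256]
eef_rot: [180.0, -0.0, -166.6]
contact_force: [0.4, -0.7, -0.4]
gripper_width: 0.0789
gripper_force: 0.0
```

```bash
python3 - <<'E'
from h import *
s=get_state();c=capture("wrist");im=c["pixels"]
cv2.imwrite("pics/w7.png",cv2.resize(im[100:290,210:420],None,fx=3,fy=3,interpolation=cv2.INTER_CUBIC))
for t in ("seal","cartridge"):
  for r in regions_of(c,t)[:1]:
    ys,xs=np.nonzero(r["pixels"]);print(t,r["confidence"],xs.min(),xs.max(),ys.min(),ys.max())
print(shift([.4915,.3152,.2]),s["time_s"])
E
```

```text
seal 0.57 283 341 163 221
cartridge 0.67 292 332 178 216
[-1.69 30.31  2.47] 11.825
```

View pics/w7.png

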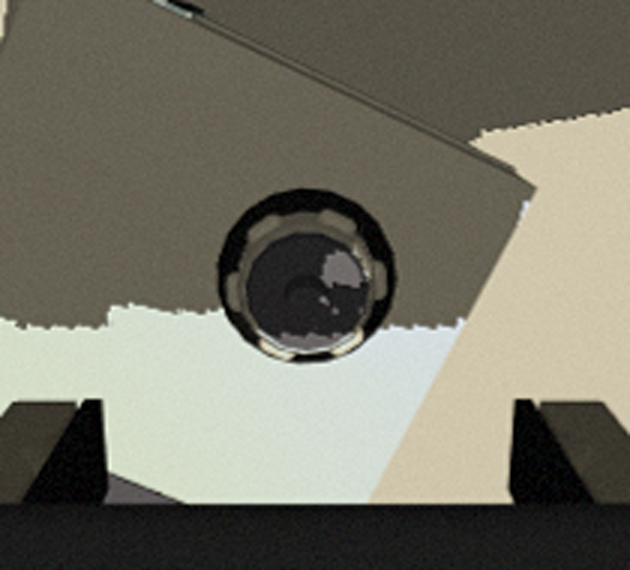

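The cartridge is seated concentrically in the neck: flange at about (313,195), seal ring centre about (312.5,192.5) in the full image. On to the cap.

Request:
{"method": "jog_arm", "body": {"moves": [[[-0.2,4.33,0],0,8.7],[[-0.2,4.33,0],0,8.7],[[-0.2,4.33,0],0,8.7],[[-0.2,4.33,0],0,8.7],[[-0.2,4.33,0],0,8.7],[[-0.3,4.33,0.5],0,8.7],[[-0.3,4.33,1],0,8.7],[[0,0,1],0,8.7],[[0,0,0],0,8.7],[[0,0,0],0,8.7]]}}

```text
time_s: 13.22
tcp_pos: [0.4915, 0.3144, 0.2009]
eef_rot: [-180.0, -0.0, -166.6]
contact_force: [-0.2, 0.4, 0.1]
gripper_width: 0.0872
gripper_force: 0.0
```

```bash
python3 - <<'E'
from h import *
s=get_state();c=capture("wrist");im=c["pixels"].copy();print(s["tcp_pos"])
for r in regions_of(c,"cap")[:2]:
    ys,xs=np.nonzero(r["pixels"]);print(r["confidence"],r["pixel"],xs.min(),xs.max(),ys.min(),ys.max())
    im[cv2.Canny(r["pixels"].astype(np.uint8)*255,50,100)>0]=(0,0,255)
    p=onplane(c,[r["pixel"]],.043,s)[0];print(p)
cv2.imwrite("pics/w8.png",im)
E
```

```text
[0.49149264 0.31435931 0.200947  ]
0.98 [317.1, 180.8] 291 343 154 208
[0.48708634 0.31950579 0.043     ]
```

View pics/w8.png

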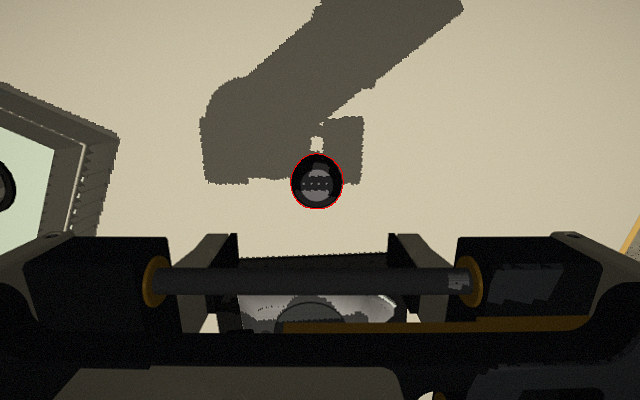

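The cap shows at about (317,181) with a clean mask. The iron is below it in the image, away from the fingers' line.

```bash
cat > capfit.py <<'E'
from h import *
from scipy.optimize import least_squares
def capfit(c,s,z0=0.,g=(.488,.319)):
    m=max(regions_of(c,"cap"),key=lambda r:r["confidence"])["pixels"];ys,xs=np.nonzero(m)
    bb=np.array([xs.min(),ys.min(),xs.max()+1,ys.max()+1]);a=np.linspace(0,2*np.pi,72)
    def f(p):
        P=np.vstack([np.c_[p[0]+.0285*np.cos(a),p[1]+.0285*np.sin(a),0*a+z] for z in (z0,z0+.043)])
        q=proj(c,P,s);return np.r_[q.min(0),q.max(0)]-bb
    r=least_squares(f,g,x_scale=.01,diff_step=1e-4);return r.x,r.fun
E
python3 - <<'E'
from capfit import *
s=get_state();c=capture("wrist");p,f=capfit(c,s);print(p,f.round(1))
print(shift([*p,.1]))
E
```

```text
[0.49135294 0.32118193] [-0.5 -0.1  0.5  0.1]
[-0.12  0.64 10.14]
```

```bash
python3 - <<'E'
from h import *
s=get_state();c=capture("wrist")
M=R.from_euler('xyz',s["eef_rot"],degrees=True).as_matrix()
for z in (0,.02): print(((onplane(c,[(240,261),(388,254)],z,s)-s["tcp_pos"])@M).round(3))
E
```

```text
[[-0.118 -0.097  0.201]
 [-0.108  0.102  0.202]]
[[-0.107 -0.091  0.181]
 [-0.098  0.097  0.182]]
```

Request:
{"method": "jog_arm", "body": {"moves": [[[-0.05,0.53,3],0,8.7],[[0,0,4],0,8.7],[[0,0,4],0,8.7],[[0,0,4],0,8.7],[[0,0,2],0,8.7],[[0,0,1],0,8.7],[[0,0,0.6],0,8.7],[[0,0,0],0,8.7],[[0,0,0],0,8.7]]}}

```text
time_s: 14.6
tcp_pos: [0.4909, 0.3209, 0.0157]
eef_rot: [180.0, 0.1, -166.5]
contact_force: [-0.1, 0.2, 0.4]
gripper_width: 0.0873
gripper_force: 0.0
```

Request:
{"method": "jog_arm", "body": {"newtons": 40, "moves": [[[0,0,0],0,6],[[0,0,0],0,5],[[0,0,0],0,5],[[0,0,0],0,5],[[0,0,0],0,5],[[0,0,0],0,5]]}}

```text
time_s: 15.35
tcp_pos: [0.4905, 0.3205, 0.015]
eef_rot: [-180.0, 0.0, -166.5]
contact_force: [-1.7, -0.3, 2.9]
gripper_width: 0.0578
gripper_force: 40.0
```

Request:
{"method": "jog_arm", "body": {"moves": [[[0,0,-1],0,5],[[0,0,-3],0,5],[[0,0,-5],0,5],[[0,0,-5],0,5],[[0,0,-5],0,5],[[0,0,-2],0,5],[[0,0,0],0,5],[[0,0,0],0,5]]}}

```text
time_s: 16.35
tcp_pos: [0.49, 0.32, 0.224]
eef_rot: [-180.0, -0.1, -166.6]
contact_force: [0.3, -0.4, -0.6]
gripper_width: 0.0575
gripper_force: 40.0
```

```bash
python3 - <<'E'
from h import *
s=get_state();c=capture("wrist");im=c["pixels"].copy();T=s["tcp_pos"];print(T)
for r in regions_of(c,"cap")[:2]:
    ys,xs=np.nonzero(r["pixels"]);print(r["confidence"],r["pixel"],xs.min(),xs.max(),ys.min(),ys.max())
tx=R.from_euler('xyz',s["eef_rot"],degrees=True).as_matrix()[:,0]
a=np.linspace(0,2*np.pi,90)
def top(z,rad,off):
    P=np.array([T+tx*off+[rad*np.cos(t),rad*np.sin(t),z] for t in a]);q=proj(c,P,s);return q[:,1].min(),q[:,0].min(),q[:,0].max()
for off in (-.004,-.002,0,.002,.004): print(off,"flange",top(-.0032,.019,off)[0],"cap bottom",top(-.015,.0285,off),"cap top",top(.028,.0285,off))
cv2.imwrite("pics/w9.png",cv2.resize(im[120:320,210:410],None,fx=2.5,fy=2.5,interpolation=cv2.INTER_CUBIC))
print(shift([.5462,.0167,.21]))
E
```

```text
[0.48995369 0.32000444 0.22403388]
0.75 [312.1, 245.1] 257 367 197 317
-0.004 flange 222.2814884984816 cap bottom (np.float64(200.63694184265782), np.float64(266.31555912926177), np.float64(355.9527175146732)) cap top (np.float64(227.47589032305837), np.float64(253.55778678703146), np.float64(368.08556019926766))
-0.002 flange 219.04477698408522 cap bottom (np.float64(197.48435585583695), np.float64(266.16960539125176), np.float64(356.08613101438283)) cap top (np.float64(223.50212377406942), np.float64(253.31596651547414), np.float64(368.3085215013076))
0 flange 215.78598719858462 cap bottom (np.float64(194.31164469926665), np.float64(266.02295663493976), np.float64(356.2201723210809)) cap top (np.float64(219.4947503675262), np.float64(253.0726021187207), np.float64(368.5328954007629))
0.002 flange 212.50495041684377 cap bottom (np.float64(191.11866839303386), np.float64(265.8756103584895), np.float64(356.3548436084792)) cap top (np.float64(215.45345008221872), np.float64(252.82768471286354), np.float64(368.75868990555193))
0.004 flange 209.201497156533 cap bottom (np.float64(187.9052865376078), np.float64(265.7275641031629), np.float64(356.4901470094016)) cap top (np.float64(211.37790103866635), np.float64(252.58120550504893), np.float64(368.98591293775183))
[  1.58 -30.8    1.39]
```

View pics/w9.png

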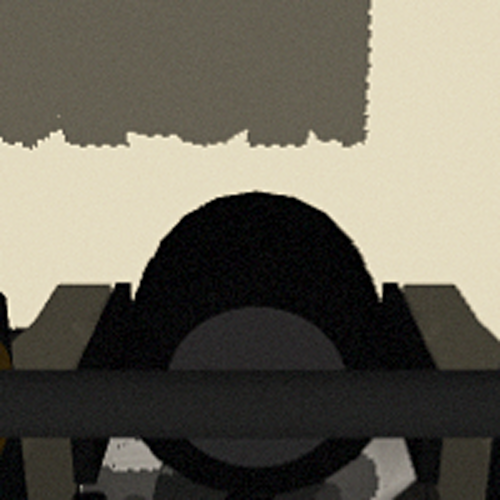

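The gripped cap stands level, its near lower edge at about row 196. That puts it about 2 mm further in tool −x than the cartridge was held, so I add that offset when going back to the neck.

Request:
{"method": "jog_arm", "body": {"moves": [[[0.22,-3.85,0],0,5],[[0.22,-3.85,0],0,5],[[0.22,-3.85,0],0,5],[[0.22,-3.85,0],0,5],[[0.22,-3.85,0],0,5],[[0.22,-3.85,0],0,5],[[0.22,-3.85,0],0,5],[[0.24,-3.85,0],0,5],[[0,0,1.4],0,5],[[0,0,0],0,5],[[0,0,0],0,5]]}}

```text
time_s: 17.82
tcp_pos: [0.5447, 0.0174, 0.2106]
eef_rot: [-180.0, -0.0, -166.5]
contact_force: [-0.3, 0.1, -0.1]
gripper_width: 0.0577
gripper_force: 40.0
```

```bash
python3 - <<'E'
from h import *
s=get_state();d=R.from_euler('xyz',s["eef_rot"],degrees=True).as_matrix()[:,0]*.0022
print(shift(np.array([.5462,.0167,.145])+d),s["contact_force"])
E
```

```text
[ 0.09 -0.1   6.56] [-0.31537785  0.0752348  -0.07468109]
```

Request:
{"method": "jog_arm", "body": {"moves": [[[0.09,-0.1,1],0,5],[[0,0,2],0,5],[[0,0,2],0,5],[[0,0,1.5],0,5],[[0,0,0.8],0,5],[[0,0,0.4],0,5],[[0,0,0],0,5],[[0,0,0],0,5]]}}

```text
time_s: 18.82
tcp_pos: [0.5446, 0.0156, 0.1344]
eef_rot: [180.0, 0.1, -166.5]
contact_force: [0.7, 0.2, -1.0]
gripper_width: 0.0578
gripper_force: 40.0
```

Request:
{"method": "jog_arm", "body": {"newtons": 60, "moves": [[[0,0.05,0],0,5],[[0,0,0.2],0,5],[[0,0,0.2],0,5],[[0,0,0.1],0,5],[[0,0,0.1],0,5],[[0,0,0],0,5]]}}

```text
time_s: 19.58
tcp_pos: [0.5451, 0.0161, 0.1288]
eef_rot: [-180.0, 0.1, -166.5]
contact_force: [1.8, -0.8, 5.3]
gripper_width: 0.0574
gripper_force: 60.0
```

Request:
{"method": "jog_arm", "body": {"moves": [[[0,0,0.1],0,5],[[0,0,0.1],0,5],[[0,0,0.1],0,5],[[0,0,0],0,5]]}}

```text
time_s: 20.08
tcp_pos: [0.545, 0.0161, 0.1257]
eef_rot: [-180.0, 0.1, -166.5]
contact_force: [2.1, -0.9, 3.6]
gripper_width: 0.0577
gripper_force: 60.0
```

Request:
{"method": "jog_arm", "body": {"moves": [[[0,0,0.15],0,5],[[0,0,0.15],0,5],[[0,0,0.15],0,5],[[0,0,0.15],0,5],[[0,0,0],0,5],[[0,0,0],0,5]]}}

```text
time_s: 20.82
tcp_pos: [0.5438, 0.016, 0.1188]
eef_rot: [180.0, -0.0, -166.5]
contact_force: [0.5, 0.4, 0.3]
gripper_width: 0.0572
gripper_force: 60.0
```

Force has dropped to about zero at the seat height. I press onto the seal.

Request:
{"method": "jog_arm", "body": {"moves": [[[0,0,0.1],0,5],[[0,0,0.1],0,5],[[0,0,0],0,5],[[0,0,0],0,5]]}}

```text
time_s: 21.32
tcp_pos: [0.544, 0.0161, 0.1174]
eef_rot: [-180.0, 0.0, -166.5]
contact_force: [-2.3, 0.5, 7.2]
gripper_width: 0.0574
gripper_force: 60.0
```

Request:
{"method": "jog_arm", "body": {"moves": [[[0,0,0.06],0,5],[[0,0,0],0,5],[[0,0,0],0,5],[[0,0,0],0,5]]}}

```text
time_s: 21.82
tcp_pos: [0.544, 0.016, 0.117]
eef_rot: [-180.0, 0.0, -166.5]
contact_force: [-3.5, 1.6, 8.8]
gripper_width: 0.0573
gripper_force: 60.0
```

```bash
python3 - <<'E'
from capfit import *
for i in range(3):
    s=get_state();c=capture("wrist");print(s["contact_force"].round(1),s["tcp_pos"].round(4))
im=c["pixels"];cv2.imwrite("pics/w10.png",cv2.resize(im[120:320,210:410],None,fx=2.5,fy=2.5,interpolation=cv2.INTER_CUBIC))
E
```

```text
[-3.5  1.6  8.8] [0.544 0.016 0.117]
[-3.   2.1  9. ] [0.544 0.016 0.117]
[-3.8  1.6  8.8] [0.544 0.016 0.117]
```

View pics/w10.png

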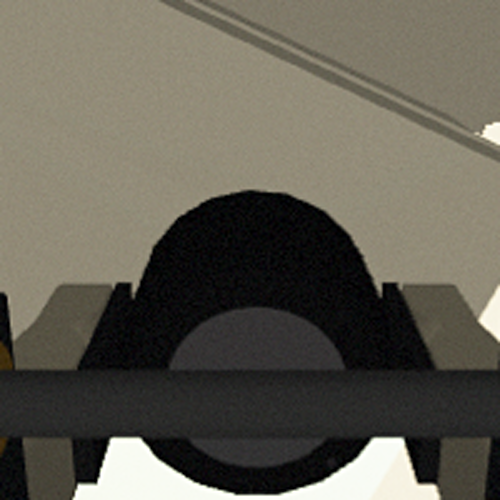

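The cap is level and has not slipped in the grip (edge still at crop row 191). Its underside is about 2 mm below the seat, with a steady 9 N. Handing in.

```bash
python3 -c "
from plant import close_job
print(close_job())"
```

```text
the job is handed in; nothing more can be done
None
```

The job is handed in, with no verdict returned: the cartridge is seated in the neck and released, and the cap is clicked on and still held down with about 9 N, its underside about 2 mm below the seat.

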